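Shut and lock the sample lid of a bench analyser

TASK

The analyser's sample lid stands open: with the fingertips push it down shut, then set a fingertip in the slot of its round lock and, keeping the lid down, turn the lock a quarter turn clockwise as seen from above until it stops, so that the lid stays locked flush when you let go. Do not raise the lid further or lift anything, and leave everything else on the bench where it is.

Things in the scene. Friction and masses are not known exactly. Their poses are not given: they have to be found in the camera images.
- analyser: white bench analyser with green cheeks, 330 (x) x 294 (y) mm, fixed to the bench at any yaw within 0.35 rad; origin under its centre at bench level; the sloping screen faces its -x, y to its left, z up. The cheeks, the outer 30 mm on each side, are 158 mm high; the console slopes from z = 72 mm at x = -158 to 150 mm at x = -62. The sample lid covers the rear of the top, between the cheeks.
- lid (a joint): angle of the lid: 0 = shut on a hard stop, grows as the front edge rises; starts 0.3 to 0.5 rad. A friction hinge holds it where it is left, but over the last 9 mm at the front edge sprung pins push it up again: let go unlocked, it rises to 0.03 to 0.045 rad. Holding it shut takes about 10 N downwards at the lock; once locked it stays within 0.01 rad of shut.
- lock (a joint): angle of the lock: 0 = unlocked stop, grows clockwise seen from above, pi/2 = locked stop; starts 0 to 0.25 rad. Friction of 0.06 N m holds it. Push near an end of the slot. In the last half of the turn a cam tongue under the lid runs beneath a fixed keeper and holds the lid down; it gets under only if the lid is within about 5 mm of shut at the lock, else it jams against the keeper.
- slot: finger slot lined in black across the lock, a green disc of 88 mm diameter flush in the lid's top, and turning with it. Slot 78 mm long, 34 wide, 16 deep: straight walls, closed ends, flat floor. Origin on the lock's axis in the disc's face, 125 mm from the hinge line; x axis along the slot, z out of the lid. At lock 0 its x axis points along the analyser's +y, at pi/2 along its +x.
- lid_hinge (a point): middle of the lid's hinge line, at x = +145, y = 0, z = 140 mm of the analyser; the line lies along the analyser's y. The lid is a white slab 195 mm long (from the hinge line towards the screen, -x), 220 mm wide (y -110 to +110) and 22 mm thick, underside level with the hinge line: shut, its top is at z = 162 mm and the lock's axis is vertical at x = +20, y = 0.
- tip_box_blue: bystander: blue box of pipette tips, 122 x 83 x 52 mm; loose, origin under its centre
- tip_box_pink: bystander: pink box of pipette tips, 122 x 83 x 52 mm; loose, origin under its centre
- pipette: bystander: grey and blue hand pipette lying flat, about 255 mm long, 26 mm thick; loose, origin under its centre
- tube_rack: bystander: white rack of capped sample tubes, 105 x 62 mm, 78 mm high over the caps; loose, origin under its centre
- kit_box: bystander: upright green reagent-kit carton, 90 x 65 x 110 mm; loose, origin under its centre
- reagent: bystander: amber reagent bottle with a blue cap, 56 mm across, 120 mm high; loose, origin under its centre
- marker: bystander: marker pen lying flat, 130 mm long, 12 mm thick; loose, origin under its centre

How it is judged:
By the outcome, as a careful person would: the job done as asked, in the order asked, and still so for the second after the job is handed in, with the robot touching nothing.
It also fails if it takes over 42 s, if anything falls off the work surface, if the arm or the gripper's body presses on something with over 40 N, if the wrist force passes 120 N, or if a joint passes its speed limit or range.

ROBOT

A 6-joint arm with a two-finger parallel gripper is mounted at the origin on the work surface. World frame = base frame: x ahead of the robot, y to its left, z up, the work surface at z = 0. Lengths are in m, angles in rad, forces in N, time in s.
With the tool pointing down it reaches from about 0.35 to 0.95 m from the base axis. Payload 17.4 kg.
Tool frame: the origin (TCP) lies midway between the tips of the shut fingers; the grasp point (between the pads) lies 19 mm behind it; z points along the fingers, y is the direction in which the jaws open and shut (so a half turn about z gives the same grasp; the last joint's range is limited). The gripper opens to 93 mm and grips with 3 to 60 N. Pads are 15 mm wide; open, the fingers measure 128 mm over their backs; the gripper's body (75 mm by 188 mm) begins 65 mm behind the grasp point.
Start: joints at [-1.256, 0.116, 1.442, -0, 1.584, -0.038], TCP at [0.233, -0.633, 0.185] pointing down, gripper open.
Joint ranges: [-2.83, 2.83], [-0.83, 2.19], [0.07, 2.5], [-1.14, 4.28], [0.01, 3], [-2.97, 2.97]. Speed limits (rad/s): [1.89, 1.89, 2.22, 3.14, 3.14, 3.14].

INTERFACE

Orientations are given as [roll, pitch, yaw] about the fixed x, y, z axes, in that order (R = Rz(yaw) Ry(pitch) Rx(roll)).
In Python, from rig import sense, capture, close_job gives the robot as it stands.
- The arm moves only by the tool arm_command, never from a script. Its argument "motion" is one flat list of numbers, 7 for each row, row after row: the shift along the tool's x, y, z in units of 25 mm (1.0 is 25 mm), then the turn, a rotation vector about the tool's x, y, z in units of 6 degrees (1.0 is 6 degrees), then the opening in per cent of the stroke, from 0 (shut) to 100 (fully open). In form: [dx, dy, dz, wx, wy, wz, hand, dx, dy, dz, wx, wy, wz, hand, ...]. A call has 1 to 12 rows; each row is the pose to reach, as a shift and turn from the pose commanded when the call began, along the tool's axes at that moment; what a row does not reach only later rows make up. A row lasts 1/12 s, in which the tool goes at most 41.7 mm and 7.16 degrees, less where a joint would pass 70% of its speed; a pose out of reach is approached as far as the arm can. A call with a gripper value outside its range is refused whole. The fingers move at their own pace and stop on an object; the grip force is fixed at half the most. Time passes only in rows, so rows that repeat a pose let the fingers close. It gives the time, the measured TCP pose, the force and the opening at its end, in the units of the state.
- sense(): the state, without advancing time (a new reading comes with each control period).
- capture(name): name is "scene" or "top" or "wrist"; returns a dict with "img" (480x640x3 uint8, red, green, blue), "K" (3x3 intrinsics, pixels), "rvec" (rotation vector, rad) and "tvec" (3), from world to camera coordinates, as OpenCV has them. Camera axes: x right, y down, z forward; pixel columns grow to the right and rows downward; lengths in m; the calibration is good to about 2 mm. A picture is of the moment at which its call begins. There is no depth.
- close_job(): hands the job in, once; it reports no verdict.
The state is a dict: "time_s": time; "qpos": joint angles; "joint_velocities": joint speeds; "joint_efforts": joint torques, N m; "tool_pos": TCP position; "orientation": TCP orientation; "ft_force": force on the tool from outside, world axes, zero at the start; "moment": the same for the moment, N m; "opening": finger opening in m.
Only numpy, scipy, OpenCV 4.12 (cv2) and the standard library are available. Lean on these libraries where they do the work, as an engineer would, in place of code of your own. Each camera call takes 0.05 s, during which the arm holds its last target. There are 200 camera calls.

## Working session

There is one attempt and no reset: what is moved stays moved. The work goes in short steps, Python scripts to look and compute and a tool call to move; the robot and the scene stay as the last step left them, time stands still between calls to the robot, and variables do not carry over. Pictures are saved under pics/ and viewed, about 8 in all and at most 12, crops included, and the job is handed in when it is done.

Besides the shell and the picture viewer there is one more tool, called after "Call:" as a command line: name --argument value ..., lists and objects as JSON in quotes. arm_command: Moves the arm, as the interface text tells. Its arguments: {"type":"object","properties":{"motion":{"type":"array","items":{"type":"number"}}},"required":["motion"]}

```bash
mkdir -p pics; ls; python3 - <<'E'
from rig import sense,capture
import cv2,numpy as np
s=sense();print({k:np.round(v,3) for k,v in s.items()})
ims=[]
for n in("scene","top"):
    c=capture(n);cv2.imwrite(f"pics/{n}0.png",c["img"][...,::-1]);np.savez(f"{n}0.npz",**c)
    print(n,np.round(c["K"],1).tolist(),c["rvec"],c["tvec"])
E
```

```text
pics
{'time_s': np.float64(0.0), 'qpos': array([-1.256,  0.117,  1.442, -0.   ,  1.584, -0.038]), 'joint_velocities': array([ 0.   , -0.002, -0.001, -0.   ,  0.   ,  0.   ]), 'joint_efforts': array([ 1.0000e-03, -7.2127e+01, -6.2260e+01,  7.8000e-02,  2.4000e-02,
       -0.0000e+00]), 'tool_pos': array([ 0.233, -0.633,  0.184]), 'orientation': array([-3.14 , -0.   ,  0.353]), 'ft_force': array([0.196, 0.53 , 0.456]), 'moment': array([-0.017, -0.007,  0.068]), 'opening': np.float64(0.093)}
scene [[572.1, 0.0, 319.7], [0.0, 572.1, 235.4], [0.0, 0.0, 1.0]] [ 2.09597382  1.49337301 -0.48247958] [-0.21287306 -0.33881124  1.59619752]
top [[618.2, 0.0, 311.6], [0.0, 618.2, 234.8], [0.0, 0.0, 1.0]] [ 2.20578072 -2.16229766  0.07400655] [0.01883656 0.5482826  1.55385969]
```

View pics/scene0.png

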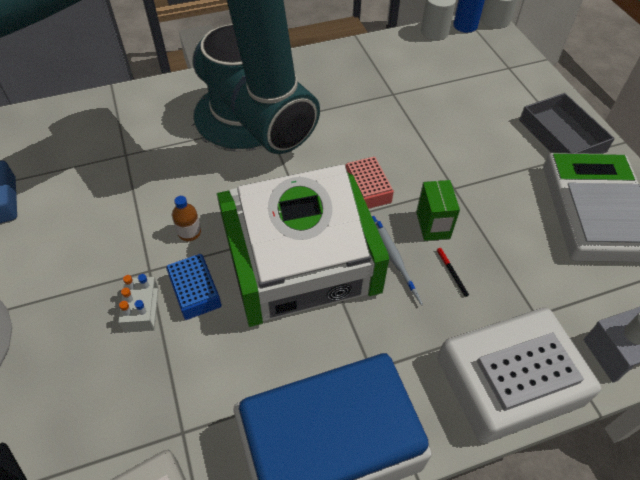

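View pics/top0.png

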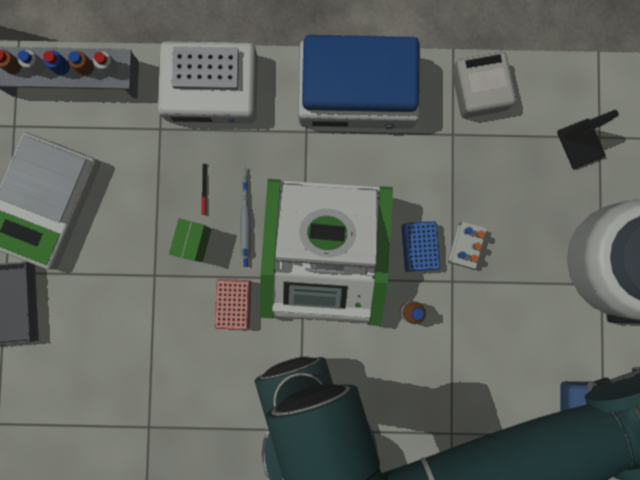

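The top view shows the analyser with its screen towards the robot: lock disc at about (327,232), cheeks at about x=270 and x=385, lid hinge at row ~185. The scene view looks from behind, with the disc at about (300,208).

```bash
cat > h.py <<'E'
import cv2,numpy as np
def load(n): return dict(np.load(n))
def P(c):
    return c["K"]@np.c_[cv2.Rodrigues(c["rvec"])[0],c["tvec"]]
def proj(c,X): return cv2.projectPoints(np.float64(X).reshape(-1,3),c["rvec"],c["tvec"],c["K"],None)[0][:,0]
def ray(c,uv,z):
    R=cv2.Rodrigues(c["rvec"])[0];o=-R.T@c["tvec"]
    uv=np.float64(uv).reshape(-1,2)
    d=(R.T@np.linalg.inv(c["K"])@np.c_[uv,np.ones(len(uv))].T).T
    return o+d*((z-o[2])/d[:,2:])
def tri(c1,u1,c2,u2):
    X=cv2.triangulatePoints(P(c1),P(c2),np.float64(u1).reshape(2,1),np.float64(u2).reshape(2,1))
    return (X[:3]/X[3]).ravel()
def green(im):
    h=cv2.cvtColor(im,cv2.COLOR_RGB2HSV); return cv2.inRange(h,(45,120,40),(75,255,255))
def comps(m,amin=60):
    cs,_=cv2.findContours(m,cv2.RETR_EXTERNAL,cv2.CHAIN_APPROX_NONE)
    return [c for c in cs if cv2.contourArea(c)>amin]
E
python3 - <<'E'
from h import *
e={}
for n in("scene","top"):
    c=load(n+"0.npz");m=green(c["img"])
    for k in comps(m,100):
        r=cv2.minAreaRect(k);print(n,np.round(r[0]),np.round(r[1]),round(r[2],1),cv2.contourArea(k))
        near=(300,208) if n=="scene" else (327,232)
        if np.hypot(r[0][0]-near[0],r[0][1]-near[1])<12:
            h=cv2.convexHull(k);e[n]=(c,cv2.fitEllipse(h));print("disc",e[n][1])
            mm=np.zeros_like(m);cv2.drawContours(mm,[h],-1,255,-1)
            b=cv2.inRange(cv2.cvtColor(c["img"],cv2.COLOR_RGB2GRAY),0,45)&mm
            bk=max(comps(b,10),key=cv2.contourArea);print("slot",cv2.minAreaRect(bk),cv2.boxPoints(cv2.minAreaRect(bk)).round(1).tolist())
C=tri(e["scene"][0],e["scene"][1][0],e["top"][0],e["top"][1][0]);print("centre",C)
# cheeks
c=load("top0.npz")
for k in comps(green(c["img"]),1000):
    a=cv2.approxPolyDP(k,3,True)[:,0]
    print(a.tolist());print(ray(c,a,.158).round(3).tolist())
a=c["img"][170:340,240:420][...,::-1];s=load("scene0.npz")["img"][150:330,200:400][...,::-1]
A=cv2.resize(a,None,fx=2.2,fy=2.2,interpolation=2);S=cv2.resize(s,None,fx=2,fy=2,interpolation=2)
o=np.zeros((400,800,3),np.uint8);o[:A.shape[0],:A.shape[1]]=A;o[:S.shape[0],400:400+S.shape[1]]=S
cv2.imwrite("pics/crop.png",o)
E
```

```text
scene [307. 217.] [21. 43.] 53.1 339.0
disc ((301.8028869628906, 209.79556274414062), (37.8801383972168, 41.7745361328125), 60.2425537109375)
slot ((305.55999755859375, 214.0800323486328), (15.600000381469727, 40.0), 53.13010025024414) [[284.8999938964844, 219.8000030517578], [316.8999938964844, 195.8000030517578], [326.20001220703125, 208.3000030517578], [294.20001220703125, 232.3000030517578]]
scene [241. 258.] [137.  17.] 76.0 1982.0
scene [297. 192.] [12. 37.] 78.7 297.0
scene [438. 210.] [58. 42.] 84.6 1888.0
scene [371. 232.] [124.  26.] 80.2 1320.0
scene [594. 166.] [79. 25.] 1.0 1692.5
top [378. 298.] [13. 53.] 7.1 522.0
top [326. 244.] [31.  8.] 5.4 165.5
top [193. 241.] [12. 35.] 15.1 392.0
top [179. 237.] [11. 35.] 15.1 338.5
top [328. 220.] [30.  7.] 5.7 127.0
disc ((328.487548828125, 221.56028747558594), (8.400810241699219, 29.73775291442871), 96.59642028808594)Traceback (most recent call last):
  File "<stdin>", line 12, in <module>
ValueError: max() iterable argument is empty
```

```bash
cat >> h.py <<'E'
def disc(c,seed,r):
    m=green(c["img"]);z=np.zeros_like(m);cv2.circle(z,seed,r,255,-1)
    pts=cv2.findNonZero(m&z);h=cv2.convexHull(pts);el=cv2.fitEllipse(h)
    mm=np.zeros_like(m);cv2.drawContours(mm,[h],-1,255,-1)
    nz=cv2.findNonZero(cv2.bitwise_not(m)&cv2.erode(mm,np.ones((3,3))))
    return el,cv2.minAreaRect(nz)
E
python3 - <<'E'
from h import *
s,t=load("scene0.npz"),load("top0.npz")
es,ss=disc(s,(300,209),32);et,st=disc(t,(327,232),28)
print(es,ss);print(et,st)
C=tri(s,es[0],t,et[0]);print("centre",C,proj(s,C),proj(t,C))
for k in comps(green(t["img"]),300):
    a=cv2.approxPolyDP(k,3,True)[:,0]
    print(a.tolist());print(ray(t,a,.158)[:,:2].round(3).tolist())
for n,c,x in(("s",s,0),("t",t,0)):pass
a=t["img"][170:340,240:420][...,::-1];b=s["img"][150:330,200:400][...,::-1]
A=cv2.resize(a,None,fx=2.2,fy=2.2,interpolation=2);S=cv2.resize(b,None,fx=2,fy=2,interpolation=2)
o=np.zeros((400,800,3),np.uint8);o[:A.shape[0],:A.shape[1]]=A;o[:S.shape[0],400:400+S.shape[1]]=S
cv2.imwrite("pics/crop.png",o)
E
```

```text
((299.9775390625, 207.66683959960938), (42.62883758544922, 44.24092483520508), 114.47978973388672) ((299.01922607421875, 207.59616088867188), (19.219379425048828, 39.02710723876953), 78.69007110595703)
((327.00390625, 232.53160095214844), (31.594776153564453, 36.61183166503906), 95.86529541015625) ((326.868896484375, 231.942626953125), (33.95090103149414, 16.386966705322266), 5.19442892074585)
centre [ 0.53968565 -0.00561201  0.21334989] [[300.20483317 207.66000317]] [[327.16685872 232.58396653]]
[[381, 271], [374, 277], [369, 322], [380, 324], [387, 274]]
[[0.457, -0.133], [0.443, -0.117], [0.34, -0.107], [0.336, -0.132], [0.451, -0.147]]
[[192, 223], [183, 256], [194, 259], [203, 226]]
[[0.56, 0.308], [0.483, 0.326], [0.476, 0.3], [0.553, 0.282]]
[[182, 220], [178, 222], [170, 252], [177, 255], [188, 226]]
[[0.566, 0.331], [0.562, 0.34], [0.492, 0.356], [0.485, 0.34], [0.553, 0.317]]
[[0, 212], [0, 228], [6, 218], [42, 233], [37, 246], [0, 233], [0, 245], [46, 263], [58, 235]]
[[0.577, 0.756], [0.539, 0.754], [0.563, 0.741], [0.53, 0.655], [0.499, 0.665], [0.528, 0.753], [0.5, 0.751], [0.46, 0.643], [0.526, 0.618]]
[[381, 188], [380, 207], [388, 242], [391, 188]]
[[0.651, -0.13], [0.606, -0.129], [0.525, -0.148], [0.651, -0.154]]
[[273, 180], [268, 181], [261, 316], [271, 316], [279, 184]]
[[0.664, 0.122], [0.662, 0.133], [0.349, 0.142], [0.349, 0.119], [0.655, 0.108]]
```

View pics/crop.png

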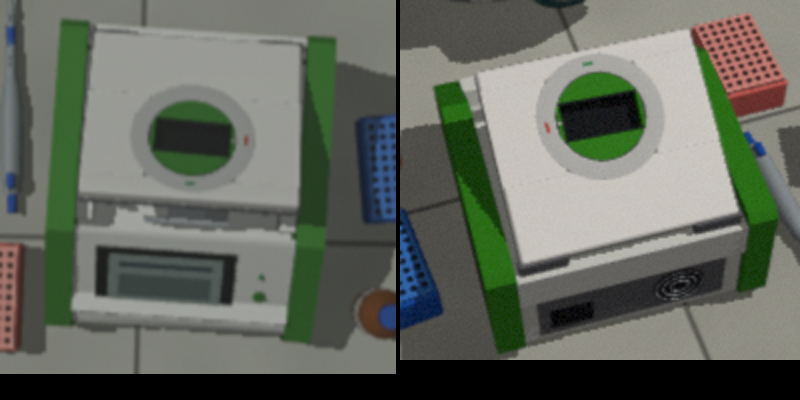

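```bash
python3 - <<'E'
from h import *
t=load("top0.npz");h=cv2.cvtColor(t["img"],cv2.COLOR_RGB2HSV)
g=cv2.inRange(h,(45,90,20),(75,255,255))
L=[];R=[]
for v in range(192,314):
    l=np.flatnonzero(g[v,255:290]);r=np.flatnonzero(g[v,365:400])
    if len(l):L.append((255+l[0]-.5,v))
    if len(r):R.append((365+r[-1]+.5,v))
def fit(p):
    w=ray(t,p,.158)[:,:2]; a,b=[x.ravel() for x in (cv2.fitLine(np.float32(w),cv2.DIST_HUBER,0,.001,.001)[:2],cv2.fitLine(np.float32(w),cv2.DIST_HUBER,0,.001,.001)[2:])]
    vx,vy,x,y=cv2.fitLine(np.float32(w),cv2.DIST_HUBER,0,.001,.001).ravel()
    res=(w[:,0]-x)*vy-(w[:,1]-y)*vx
    return np.arctan(vy/vx),(x,y),np.std(res),y+(0.54-x)*vy/vx
print(fit(L));print(fit(R))
he=ray(t,[(280.9,180.9),(377.7,189.1)],.16);d=he[0]-he[1];print("hinge edge",he.round(3),np.arctan2(-d[0],d[1]))
et,st=disc(t,(327,232),28);b=ray(t,cv2.boxPoints(st),.213);print(b.round(3))
E
```

```text
(np.float32(-0.042127512), (np.float32(0.50048876), np.float32(0.14241962)), np.float64(0.0012098690813326406), np.float32(0.14075412))
(np.float32(-0.06288017), (np.float32(0.50073326), np.float32(-0.1491751)), np.float64(0.0014279552338350699), np.float32(-0.15164745))
hinge edge [[ 0.662  0.103  0.16 ]
 [ 0.648 -0.123  0.16 ]] -0.06555472273892014
[[ 0.526  0.034  0.213]
 [ 0.562  0.032  0.213]
 [ 0.557 -0.044  0.213]
 [ 0.52  -0.041  0.213]]
```

```bash
cat >> h.py <<'E'
from scipy.spatial.transform import Rotation as Ro
PSI=-0.055; LK=np.array([.5195,-.0045])   # analyser yaw, lock centre when shut
def A2W(x,y): # analyser xy (m) -> world xy
    c,s=np.cos(PSI),np.sin(PSI);return LK+[c*(x-.02)-s*y,s*(x-.02)+c*y]
def row(s,p,yaw):
    R=Ro.from_euler('xyz',s["orientation"]);T=Ro.from_euler('xyz',[np.pi,0,yaw])
    d=R.inv().apply(np.array(p)-s["tool_pos"])/.025; w=np.degrees((R.inv()*T).as_rotvec())/6
    return np.r_[d,w].round(2)
E
python3 - <<'E'
from h import *;from rig import sense
s=sense();p=A2W(-.005,0);print(p);print(row(s,[*p,.33],np.pi+PSI),row(s,[.233,-.633,.33],.353))
E
```

```text
[ 0.4945378  -0.00312569]
[ 1.852e+01 -2.004e+01 -5.800e+00 -0.000e+00 -1.000e-02 -2.611e+01] [-0.   -0.02 -5.82 -0.01 -0.   -0.  ]
```

Call:
arm_command --motion '[0, 0, -5.8, 0, 0, -2, 20, 0, 0, -5.8, 0, 0, -4, 10, 0, 0, -5.8, 0, 0, -6, 0, 0, 0, -5.8, 0, 0, -8, 0, 18.5, -20, -5.8, 0, 0, -26.1, 0, 18.5, -20, -5.8, 0, 0, -26.1, 0, 18.5, -20, -5.8, 0, 0, -26.1, 0, 18.5, -20, -5.8, 0, 0, -26.1, 0, 18.5, -20, -5.8, 0, 0, -26.1, 0, 18.5, -20, -5.8, 0, 0, -26.1, 0, 18.5, -20, -5.8, 0, 0, -26.1, 0, 18.5, -20, -5.8, 0, 0, -26.1, 0]'

```text
time_s: 1.1
tool_pos: [0.3612, -0.3237, 0.3299]
orientation: [3.142, -0.0, 1.859]
ft_force: [0.1, -0.4, -0.4]
opening: 0.0174
```

```bash
python3 - <<'E'
from h import *;from rig import sense
s=sense();p=A2W(-.005,0);print(s["tool_pos"],s["orientation"],s["opening"],row(s,[*p,.33],np.pi+PSI))
E
```

```text
[ 0.36119273 -0.32365181  0.32985203] [ 3.14156320e+00 -3.00073432e-05  1.85857463e+00] 0.01739852962098178 [ 1.078e+01  8.750e+00 -1.000e-02  0.000e+00 -0.000e+00 -1.173e+01]
```

Call:
arm_command --motion '[10.8, 8.75, 0, 0, 0, -11.7, 0, 10.8, 8.75, 0, 0, 0, -11.7, 0, 10.8, 8.75, 0, 0, 0, -11.7, 0, 10.8, 8.75, 0, 0, 0, -11.7, 0, 10.8, 8.75, 0, 0, 0, -11.7, 0, 10.8, 8.75, 0, 0, 0, -11.7, 0, 10.8, 8.75, 0, 0, 0, -11.7, 0, 10.8, 8.75, 0, 0, 0, -11.7, 0, 10.8, 8.75, 0, 0, 0, -11.7, 0, 10.8, 8.75, 0, 0, 0, -11.7, 0, 10.8, 8.75, 0, 0, 0, -11.7, 0, 10.8, 8.75, 0, 0, 0, -11.7, 0]'

```text
time_s: 2.1
tool_pos: [0.496, -0.0054, 0.3298]
orientation: [-3.142, -0.0, 3.075]
ft_force: [-0.5, -0.5, 0.3]
opening: 0.0005
```

```bash
python3 - <<'E'
from h import *;from rig import sense,capture
c=capture("wrist");cv2.imwrite("pics/w1.png",c["img"][...,::-1]);np.savez("w1.npz",**c)
s=sense();p=A2W(-.005,0);print(s["time_s"],s["qpos"].round(3),s["tool_pos"],s["orientation"],s["opening"],row(s,[*p,.33],np.pi+PSI))
R=cv2.Rodrigues(c["rvec"])[0];print("cam",-R.T@c["tvec"],R[2]);print(proj(c,[.540,-.0056,.213]))
E
```

```text
2.15 [-0.063 -0.274  1.577 -0.     1.839 -1.566] [ 0.49590905 -0.00570164  0.329932  ] [-3.14154952e+00 -1.94736332e-04  3.07380675e+00] 0.0004604875827077714 [ 0.06  0.1  -0.   -0.   -0.   -0.12]
cam [ 0.42866669 -0.0014281   0.52934707] [ 0.24085871 -0.01613204 -0.97042611]
[[324.43445373 275.46010508]]
```

View pics/w1.png

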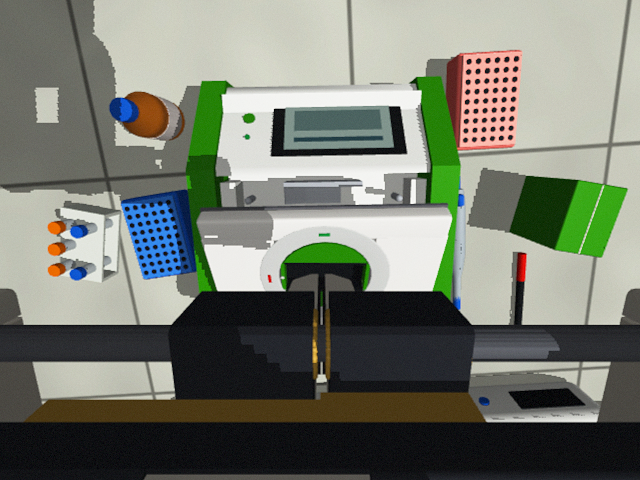

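The wrist view shows the lid front edge at row ~208 (cols 203–452), and the disc below it partly hidden by the fingers. I'll check these against the prediction.

```bash
python3 - <<'E'
from h import *
c=load("w1.npz")
for a in(.40,.43,.46):
    f=[[*A2W(.145-.195*np.cos(a)+.022*np.sin(a),y),.14+.195*np.sin(a)+.022*np.cos(a)] for y in(.11,-.11)]
    print(a,proj(c,f).round(1).tolist())
print("cheek front corners",proj(c,[[*A2W(-.165,y),.158] for y in(.147,-.147)]).round(1).tolist())
E
```

```text
0.4 [[450.7, 210.3], [197.5, 213.3]]
0.43 [[452.6, 214.6], [195.7, 217.6]]
0.46 [[454.5, 219.2], [194.0, 222.2]]
cheek front corners [[470.1, 59.1], [174.2, 62.9]]
```

Call:
arm_command --motion '[0, 0, 1.3, 0, 0, 0, 0, 0, 0, 2.6, 0, 0, 0, 0, 0.06, 0.1, 3.3, 0, 0, -0.1, 0, 0.06, 0.1, 3.6, 0, 0, -0.1, 0, 0.06, 0.1, 3.9, 0, 0, -0.1, 0, 0.06, 0.1, 4.2, 0, 0, -0.1, 0, 0.06, 0.1, 4.4, 0, 0, -0.1, 0]'

```text
time_s: 2.73
tool_pos: [0.495, -0.0031, 0.2204]
orientation: [-3.142, 0.001, 3.087]
ft_force: [-0.1, 0.2, 0.6]
opening: 0.0005
```

Call:
arm_command --motion '[0, 0, 0.2, 0, 0, 0, 0, 0, 0, 0.4, 0, 0, 0, 0, 0, 0, 0.6, 0, 0, 0, 0, 0, 0, 0.8, 0, 0, 0, 0]'

```text
time_s: 3.07
tool_pos: [0.4949, -0.0028, 0.2]
orientation: [3.142, 0.001, 3.088]
ft_force: [-0.4, 0.7, 1.5]
opening: 0.0002
```

```bash
python3 - <<'E'
from h import *;from rig import sense,capture
c=capture("scene");o=c["img"][120:320,170:430][...,::-1];cv2.imwrite("pics/s2.png",cv2.resize(o,None,fx=3,fy=3,interpolation=2))
np.savez("s2.npz",**c);s=sense();print(s["tool_pos"],s["ft_force"])
E
```

```text
[ 0.49454299 -0.00276669  0.19881861] [-0.40273408 -0.50408672 -1.30950631]
```

View pics/s2.png

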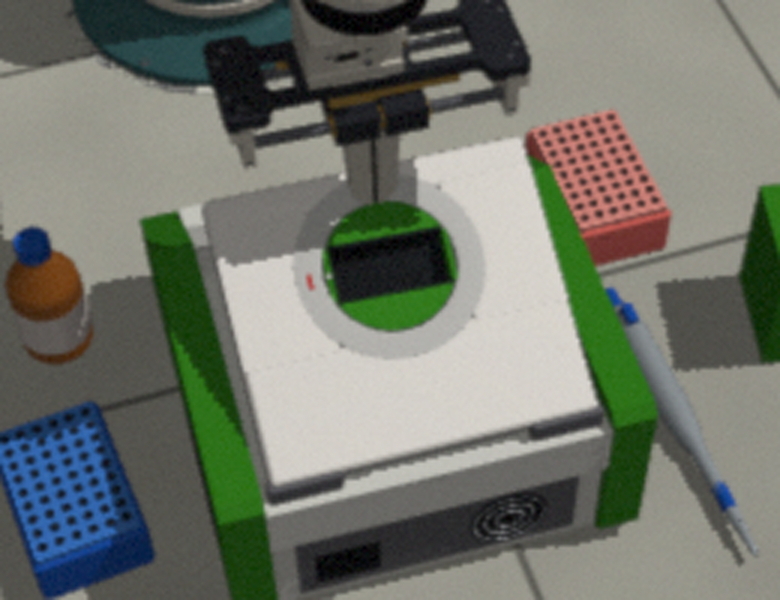

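The fingertips rest on the lid in front of the disc and the lid is going down with little force. I'll carry on down.

Call:
arm_command --motion '[0, 0, 0.3, 0, 0, 0, 0, 0, 0, 0.6, 0, 0, 0, 0, 0, 0, 0.9, 0, 0, 0, 0, 0, 0, 1.1, 0, 0, 0, 0, 0, 0, 1.3, 0, 0, 0, 0, 0, 0, 1.4, 0, 0, 0, 0, 0, 0, 1.45, 0, 0, 0, 0]'

```text
time_s: 3.7
tool_pos: [0.4946, -0.0028, 0.1633]
orientation: [3.142, -0.0, 3.088]
ft_force: [-1.1, 0.4, -0.4]
opening: 0.0005
```

Call:
arm_command --motion '[0, 0, 0.06, 0, 0, 0, 0, 0, 0, 0.12, 0, 0, 0, 0, 0, 0, 0.12, 0, 0, 0, 0]'

```text
time_s: 3.95
tool_pos: [0.4947, -0.0028, 0.1607]
orientation: [-3.142, 0.0, 3.089]
ft_force: [0.1, -0.2, -0.2]
opening: 0.0004
```

Call:
arm_command --motion '[0, 0, 0.06, 0, 0, 0, 0, 0, 0, 0.12, 0, 0, 0, 0, 0, 0, 0.12, 0, 0, 0, 0]'

```text
time_s: 4.2
tool_pos: [0.4946, -0.0028, 0.1575]
orientation: [-3.142, -0.0, 3.089]
ft_force: [-0.3, 0.7, 0.7]
opening: 0.0004
```

```bash
python3 - <<'E'
from h import *;from rig import sense,capture
c=capture("scene");o=c["img"][120:320,170:430][...,::-1];cv2.imwrite("pics/s3.png",cv2.resize(o,None,fx=3,fy=3,interpolation=2))
np.savez("s3.npz",**c);t=capture("top");np.savez("t3.npz",**t);s=sense();print(s["tool_pos"],s["ft_force"],s["joint_efforts"])
E
```

```text
[ 0.49470754 -0.00281217  0.15772553] [ 0.50449675  0.44560459 -0.49608861] [ 5.92761589e-04 -3.87996018e+01 -6.19030094e+01 -1.60237245e-02
  7.20133237e-02 -3.36260086e-08]
```

View pics/s3.png

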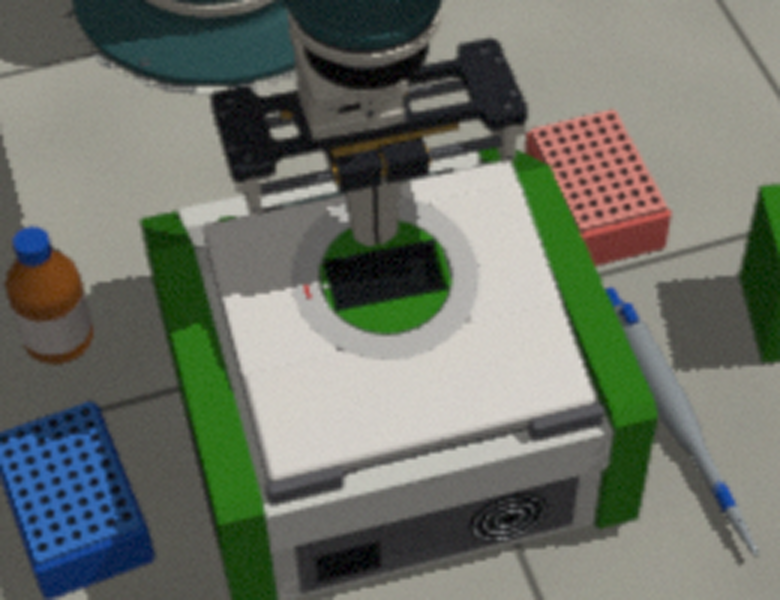

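The fingers stand at the disc's near edge and the lid is lower than before, at an unknown angle. I'll compute the lid angle from the corner pixels (238,194) and (344,175).

```bash
python3 - <<'E'
from h import *
c=load("s3.npz")
for a in(0,.05,.1,.15,.2,.25):
    f=[[*A2W(.145-.195*np.cos(a)+.022*np.sin(a),y),.14+.195*np.sin(a)+.022*np.cos(a)] for y in(-.11,.11)]
    print(a,proj(c,f).round(1).tolist())
print("tip",proj(c,[.4947,-.0028,.1577]))
print("disc",proj(c,[*LK,.162]),disc(c,(298,211),28)[0])
print("rear corners",proj(c,[[*A2W(.145,y),.162] for y in(-.11,.11)]).round(1).tolist())
print("cheek rear outer",proj(c,[[*A2W(.165,y),.158] for y in(-.147,.147)]).round(1).tolist())
E
```

```text
0 [[238.6, 202.1], [339.2, 180.9]]
0.05 [[238.2, 199.5], [339.5, 178.3]]
0.1 [[237.9, 197.2], [340.0, 175.9]]
0.15 [[237.7, 195.0], [340.4, 173.6]]
0.2 [[237.4, 192.9], [341.0, 171.5]]
0.25 [[237.3, 191.1], [341.7, 169.5]]
tip [[295.25637702 208.46354912]]
disc [[298.10873226 216.20612187]] ((298.0870056152344, 211.68783569335938), (37.168338775634766, 42.461082458496094), 95.33829498291016)
rear corners [[258.8, 278.2], [368.7, 252.4]]
cheek rear outer [[241.9, 292.6], [389.7, 257.5]]
```

```bash
python3 - <<'E'
from h import *
from rig import capture,sense
c=load("s2.npz");print("s2 tip pred",proj(c,[.4945,-.0028,.1988]),"seen 295,187.7")
for a in(.15,.2,.25,.3,.35):
    f=[[*A2W(.145-.195*np.cos(a)+.022*np.sin(a),y),.14+.195*np.sin(a)+.022*np.cos(a)] for y in(-.11,.11)]
    print(a,proj(c,f).round(1).tolist(),"seen 238,188 / 345,166")
    p=[*A2W(.145-.125*np.cos(a)+.022*np.sin(a),0),.14+.125*np.sin(a)+.022*np.cos(a)]
    print("   disc",proj(c,p),"top",proj(load("t3.npz"),p))
print(disc(c,(300,209),30)[0])
w=load("w1.npz");print("w1 tip",proj(w,[.4959,-.0057,.3299]))
w=capture("wrist");s=sense();print(s["tool_pos"],"tip now",proj(w,s["tool_pos"]))
a=w["img"][150:350,180:470][...,::-1];t=load("t3.npz")["img"][170:340,240:420][...,::-1]
A=cv2.resize(a,(580,400));T=cv2.resize(t,(218,206));o=np.zeros((400,800,3),np.uint8);o[:,:580]=A;o[:206,581:799]=T
cv2.imwrite("pics/w3.png",o);np.savez("w3.npz",**w)
E
```

```text
s2 tip pred [[294.72668872 195.53057151]] seen 295,187.7
0.15 [[237.7, 195.0], [340.4, 173.6]] seen 238,188 / 345,166
   disc [[298.51391958 212.27527896]] top [[326.33630688 240.41729274]]
0.2 [[237.4, 192.9], [341.0, 171.5]] seen 238,188 / 345,166
   disc [[298.73087662 211.22154849]] top [[326.46326081 239.3053294 ]]
0.25 [[237.3, 191.1], [341.7, 169.5]] seen 238,188 / 345,166
   disc [[298.98909946 210.30370787]] top [[326.59968251 238.05767265]]
0.3 [[237.1, 189.4], [342.4, 167.8]] seen 238,188 / 345,166
   disc [[299.28864647 209.52608896]] top [[326.74530206 236.67619355]]
0.35 [[237.1, 188.0], [343.2, 166.2]] seen 238,188 / 345,166
   disc [[299.62947853 208.89283061]] top [[326.8998132  235.16324372]]
((299.5732727050781, 208.07406616210938), (41.86977767944336, 43.72755432128906), 110.73487091064453)
w1 tip [[321.47231873 271.09682089]]
[ 0.49473966 -0.00279767  0.15776959] tip now [[322.00694119 271.20888334]]
```

View pics/w3.png

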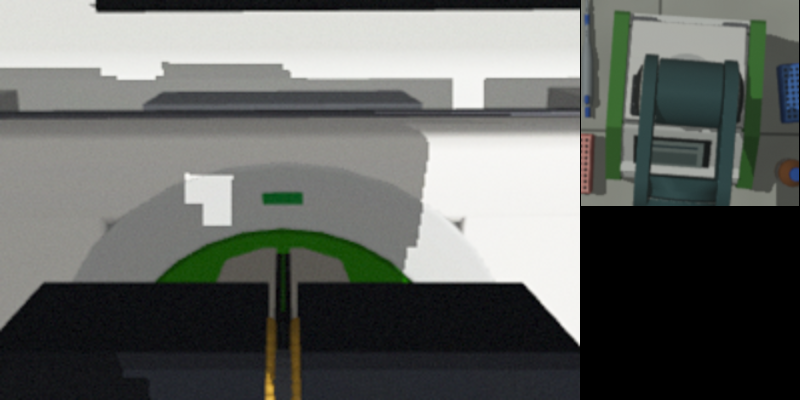

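The wrist crop shows the fingertips' front edge at row ~273. That and the scene view both put the tips about 25 mm above the reported TCP. The lid is still at ≈0.15 rad, so I'll go on down in steps, watching the force.

Call:
arm_command --motion '[0, 0, 0.15, 0, 0, 0, 0, 0, 0, 0.3, 0, 0, 0, 0, 0, 0, 0.45, 0, 0, 0, 0, 0, 0, 0.5, 0, 0, 0, 0, 0, 0, 0.5, 0, 0, 0, 0]'

```text
time_s: 4.77
tool_pos: [0.4945, -0.0028, 0.1447]
orientation: [3.142, -0.001, 3.088]
ft_force: [-0.6, -0.3, 0.5]
opening: 0.0005
```

Call:
arm_command --motion '[0, 0, 0.08, 0, 0, 0, 0, 0, 0, 0.16, 0, 0, 0, 0, 0, 0, 0.2, 0, 0, 0, 0, 0, 0, 0.2, 0, 0, 0, 0]'

```text
time_s: 5.1
tool_pos: [0.4946, -0.0028, 0.1401]
orientation: [3.142, -0.0, 3.088]
ft_force: [1.0, -0.4, 0.1]
opening: 0.0004
```

```bash
python3 - <<'E'
from h import *;from rig import sense,capture
c=capture("scene");o=c["img"][120:320,170:430][...,::-1];cv2.imwrite("pics/s4.png",cv2.resize(o,None,fx=3,fy=3,interpolation=2))
np.savez("s4.npz",**c);s=sense();print(s["tool_pos"],s["ft_force"],s["moment"]);print(proj(c,s["tool_pos"]))
E
```

```text
[ 0.49468347 -0.00280753  0.1401625 ] [0.28696425 0.45265209 0.28758736] [ 0.07451194 -0.15725807 -0.05178353]
[[295.45541913 213.73257461]]
```

View pics/s4.png

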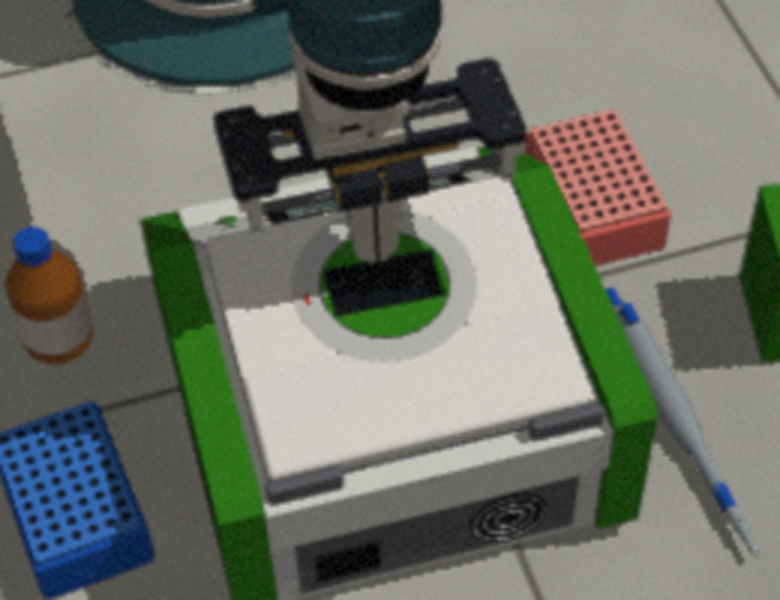

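The lid is now at ≈0.06 rad with the fingertips next to the slot edge (crop 378,262). I'll shift 7 mm away from the slot and press on.

Call:
arm_command --motion '[0.15, 0, 0, 0, 0, 0, 0, 0.3, 0, 0.05, 0, 0, 0, 0, 0.3, 0, 0.15, 0, 0, 0, 0, 0.3, 0, 0.2, 0, 0, 0, 0, 0.3, 0, 0.2, 0, 0, 0, 0]'

```text
time_s: 5.57
tool_pos: [0.4869, -0.0024, 0.1351]
orientation: [-3.142, -0.0, 3.088]
ft_force: [-0.8, 0.6, 1.9]
opening: 0.0006
```

Call:
arm_command --motion '[0, 0, 0.06, 0, 0, 0, 0, 0, 0, 0.12, 0, 0, 0, 0, 0, 0, 0.12, 0, 0, 0, 0]'

```text
time_s: 5.82
tool_pos: [0.4871, -0.0024, 0.1321]
orientation: [-3.142, -0.0, 3.089]
ft_force: [-3.4, -0.9, 3.4]
opening: 0.0004
```

Call:
arm_command --motion '[0, 0, 0.06, 0, 0, 0, 0, 0, 0, 0.12, 0, 0, 0, 0, 0, 0, 0.12, 0, 0, 0, 0]'

```text
time_s: 6.07
tool_pos: [0.4871, -0.0024, 0.1292]
orientation: [3.142, -0.001, 3.088]
ft_force: [-3.3, -1.1, 5.0]
opening: 0.0003
```

Call:
arm_command --motion '[0, 0, 0.06, 0, 0, 0, 0, 0, 0, 0.12, 0, 0, 0, 0, 0, 0, 0.12, 0, 0, 0, 0]'

```text
time_s: 6.32
tool_pos: [0.4873, -0.0024, 0.128]
orientation: [-3.142, 0.001, 3.089]
ft_force: [-12.3, -0.2, 20.4]
opening: 0.0008
```

Firm stop: 20 N, so the lid is shut. I'll lift off clear, then open the fingers a little and check the finger offset and slot position from above.

```bash
python3 - <<'E'
from h import *
from scipy.optimize import fsolve
s3,w3=load("s3.npz"),load("w3.npz");t=np.array([.4947,-.0028,.1577])
for half in(.004,.0075):
    f=lambda q:[proj(s3,t+[q[0]+half,0,q[1]])[0,1]-201,proj(w3,t+[q[0]-half,0,q[1]])[0,1]-273]
    print(half,fsolve(f,[0,.02]))
E
```

```text
0.004 [-0.00334648  0.02486679]
0.0075 [-0.00180595  0.03054778]
```

Call:
arm_command --motion '[0, 0, -0.5, 0, 0, 0, 0, 0, 0, -1.5, 0, 0, 0, 0, -1.2, 0, -2.8, 0, 0, 0, 15, -1.2, 0, -4, 0, 0, 0, 25, -1.2, 0, -4, 0, 0, 0, 32, -1.2, 0, -4, 0, 0, 0, 32, -1.2, 0, -4, 0, 0, 0, 32]'

```text
time_s: 6.9
tool_pos: [0.5171, -0.004, 0.2255]
orientation: [3.142, -0.001, 3.089]
ft_force: [0.2, 0.3, -1.1]
opening: 0.0278
```

```bash
python3 - <<'E'
from h import *;from rig import sense,capture
c=capture("scene");w=capture("wrist");s=sense();print(s["time_s"],s["tool_pos"],s["orientation"],s["ft_force"],s["opening"])
np.savez("s5.npz",**c);np.savez("w5.npz",**w)
print("disc scene",disc(c,(298,216),26),"pred",proj(c,[*LK,.162]))
print("tip scene",proj(c,s["tool_pos"]),"wrist",proj(w,s["tool_pos"]),"disc wrist",proj(w,[*LK,.165]))
a=w["img"][120:420,140:500][...,::-1];b=c["img"][120:320,190:390][...,::-1]
o=np.zeros((400,800,3),np.uint8);o[:333,:400]=cv2.resize(a,(400,333));o[:,400:]=cv2.resize(b,(400,400),interpolation=2);cv2.imwrite("pics/5.png",o)
E
```

```text
7.0 [ 0.51669234 -0.00394892  0.22501417] [ 3.14155071e+00 -1.53672992e-03  3.08850424e+00] [ 0.41328139  0.72433249 -0.20866449] 0.029293828708271356
disc scene (((297.6982421875, 215.21177673339844), (33.76890182495117, 41.77097702026367), 89.64675903320312), ((296.51922607421875, 214.59616088867188), (15.100942611694336, 37.654296875), 78.69007110595703)) pred [[298.10873226 216.20612187]]
tip scene [[297.27457391 195.11713717]] wrist [[322.0233416  270.93095908]] disc wrist [[321.30904556 250.07689229]]
```

View pics/5.png

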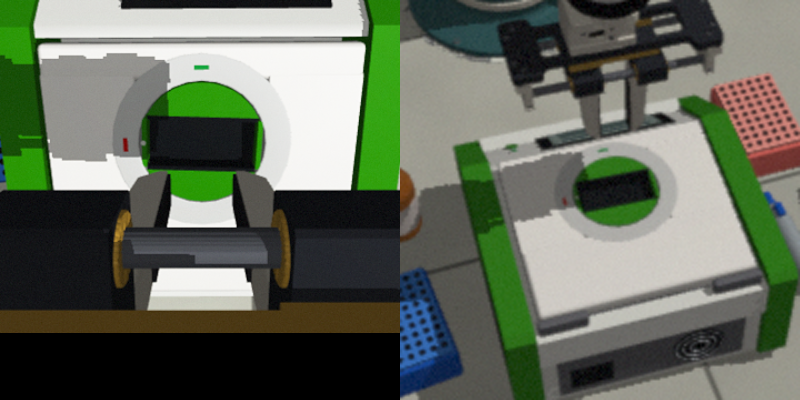

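The wrist view shows the slot centre at about full-image (322,249), turned ~3° clockwise. The prediction was (321,250), which agrees. Both fingers, at 29 mm opening, line up in y with the slot. I'll go down into it.

Call:
arm_command --motion '[-0.13, 0, 1, 0, 0, 0.4, 32, -0.13, 0, 2, 0, 0, 0.4, 32, -0.13, 0, 3, 0, 0, 0.4, 32, -0.13, 0, 3.5, 0, 0, 0.4, 32, -0.13, 0, 3.8, 0, 0, 0.4, 32, -0.13, 0, 4, 0, 0, 0.4, 32, -0.13, 0, 4, 0, 0, 0.4, 32]'

```text
time_s: 7.58
tool_pos: [0.5203, -0.0042, 0.1261]
orientation: [-3.142, -0.0, 3.047]
ft_force: [-0.5, -0.9, 0.4]
opening: 0.0294
```

```bash
python3 - <<'E'
from h import *;from rig import sense,capture
c=capture("scene");w=capture("wrist");s=sense();print(s["time_s"],s["tool_pos"],s["orientation"],s["ft_force"],s["opening"])
a=w["img"][120:420,140:500][...,::-1];b=c["img"][150:300,215:365][...,::-1]
o=np.zeros((400,800,3),np.uint8);o[:333,:400]=cv2.resize(a,(400,333));o[:,400:]=cv2.resize(b,(400,400),interpolation=2);cv2.imwrite("pics/6.png",o)
E
```

```text
7.6833 [ 0.52084364 -0.00419552  0.1273431 ] [3.14150537e+00 1.19260090e-03 3.04655728e+00] [-0.89576877  0.12085279 -0.05961189] 0.029437006239134856
```

View pics/6.png

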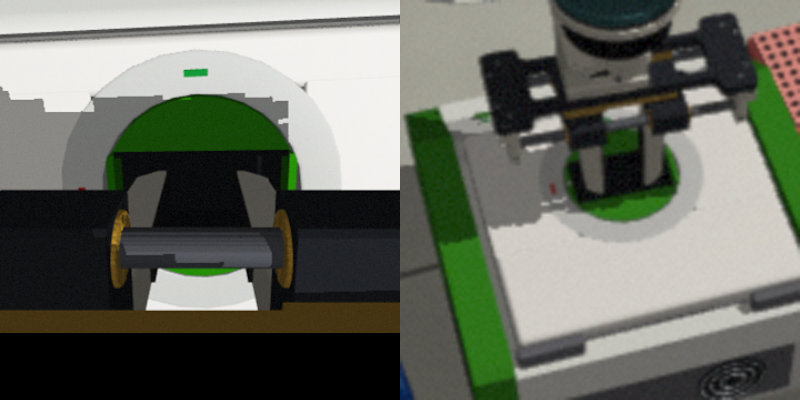

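The fingers are within the slot outline, clear of the walls. I'll press down on the floor.

Call:
arm_command --motion '[0, 0, 0.1, 0, 0, 0, 32, 0, 0, 0.2, 0, 0, 0, 32, 0, 0, 0.3, 0, 0, 0, 32, 0, 0, 0.36, 0, 0, 0, 32, 0, 0, 0.36, 0, 0, 0, 32]'

```text
time_s: 8.1
tool_pos: [0.5204, -0.0042, 0.1172]
orientation: [3.142, 0.0, 3.047]
ft_force: [0.9, 0.3, -0.2]
opening: 0.0297
```

Call:
arm_command --motion '[0, 0, 0.1, 0, 0, 0, 32, 0, 0, 0.18, 0, 0, 0, 32, 0, 0, 0.18, 0, 0, 0, 32]'

```text
time_s: 8.35
tool_pos: [0.5203, -0.0042, 0.1129]
orientation: [-3.142, -0.0, 3.047]
ft_force: [-2.8, 0.2, 2.4]
opening: 0.0297
```

Call:
arm_command --motion '[0, 0, 0.06, 0, 0, 0, 32, 0, 0, 0.12, 0, 0, 0, 32, 0, 0, 0.12, 0, 0, 0, 32]'

```text
time_s: 8.6
tool_pos: [0.5205, -0.0042, 0.1122]
orientation: [3.142, 0.001, 3.047]
ft_force: [-13.1, 1.4, 23.1]
opening: 0.0294
```

Resting on the floor with 23 N downwards, at the height expected for the shut lid. Now I'll turn clockwise.

Call:
arm_command --motion '[0, 0, 0, 0, 0, 0.7, 32, 0, 0, 0, 0, 0, 1.4, 32, 0, 0, 0, 0, 0, 2.1, 32, 0, 0, 0, 0, 0, 2.8, 32, 0, 0, 0, 0, 0, 3.5, 32, 0, 0, 0, 0, 0, 4.2, 32, 0, 0, 0, 0, 0, 4.9, 32, 0, 0, 0, 0, 0, 5.6, 32, 0, 0, 0, 0, 0, 6.3, 32, 0, 0, 0, 0, 0, 7, 32]'

```text
time_s: 9.43
tool_pos: [0.5202, -0.0049, 0.1122]
orientation: [-3.141, 0.001, 2.31]
ft_force: [-17.4, -6.3, 25.7]
opening: 0.0295
```

```bash
python3 - <<'E'
from h import *;from rig import sense,capture
c=capture("scene");s=sense();print(s["time_s"],s["qpos"],s["tool_pos"],s["orientation"],s["ft_force"],s["moment"],s["opening"])
b=c["img"][150:300,215:365][...,::-1]
cv2.imwrite("pics/7.png",cv2.resize(b,(500,500),interpolation=2))
E
```

```text
9.4833 [-5.75567836e-02 -1.97580540e-01  1.86400544e+00 -1.66082002e-03
  1.47490922e+00 -7.90241426e-01] [ 0.52011713 -0.0049834   0.1121436 ] [-3.14059983e+00  1.34693827e-03  2.30364043e+00] [-17.23102452  -5.35213047  25.76939676] [-1.05580043e+00  2.80660521e+00  2.04121886e-04] 0.029660520145936606
```

View pics/7.png

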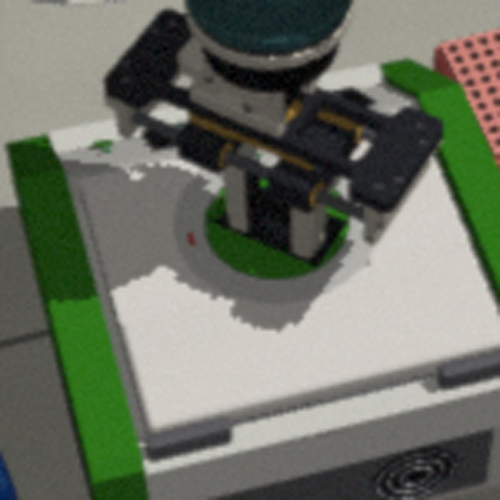

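The slot is turning clockwise with the fingers (≈40° so far) and the lid is staying down. I'll continue.

Call:
arm_command --motion '[0, 0, 0, 0, 0, 0.7, 32, 0, 0, 0, 0, 0, 1.4, 32, 0, 0, 0, 0, 0, 2.1, 32, 0, 0, 0, 0, 0, 2.8, 32, 0, 0, 0, 0, 0, 3.5, 32, 0, 0, 0, 0, 0, 4.2, 32, 0, 0, 0, 0, 0, 4.9, 32, 0, 0, 0, 0, 0, 5.6, 32, 0, 0, 0, 0, 0, 6.3, 32, 0, 0, 0, 0, 0, 7, 32]'

```text
time_s: 10.32
tool_pos: [0.5199, -0.005, 0.1121]
orientation: [-3.141, 0.002, 1.577]
ft_force: [-21.1, -6.4, 26.9]
opening: 0.0297
```

```bash
python3 - <<'E'
from rig import sense
s=sense();print(s["qpos"].round(3),s["joint_efforts"].round(2),s["moment"].round(2),s["ft_force"].round(1))
E
```

```text
[-0.058 -0.198  1.864 -0.002  1.476 -0.063] [  3.15 -30.22 -53.46   2.22  -5.8   -2.23] [-1.25  3.62  0.08] [-21.1  -6.4  26.9]
```

Call:
arm_command --motion '[0, 0, 0, 0, 0, 0.6, 32, 0, 0, 0, 0, 0, 1.2, 32, 0, 0, 0, 0, 0, 1.8, 32, 0, 0, 0, 0, 0, 2.3, 32, 0, 0, 0, 0, 0, 2.3, 32]'

```text
time_s: 10.73
tool_pos: [0.5216, -0.0044, 0.1123]
orientation: [3.138, -0.0, 1.336]
ft_force: [-2.3, -1.8, 20.2]
opening: 0.0298
```

```bash
python3 - <<'E'
from h import *;from rig import sense,capture
c=capture("scene");s=sense();print(s["qpos"].round(3),s["joint_efforts"].round(2),s["moment"].round(2),s["ft_force"].round(1))
b=c["img"][150:300,215:365][...,::-1]
cv2.imwrite("pics/8.png",cv2.resize(b,(500,500),interpolation=2))
E
```

```text
[-0.057 -0.197  1.863 -0.     1.472  0.175] [  0.78 -34.24 -50.17   0.53  -0.87   0.74] [-0.27  0.48 -0.06] [-3.  -1.3 20.1]
```

Call:
arm_command --motion '[0, 0, 0, 0, 0, 0.5, 32, 0, 0, 0, 0, 0, 1, 32, 0, 0, 0, 0, 0, 1.5, 32, 0, 0, 0, 0, 0, 2, 32, 0, 0, 0, 0, 0, 2, 32]'

```text
time_s: 11.2
tool_pos: [0.5219, -0.0041, 0.1123]
orientation: [3.137, -0.002, 1.13]
ft_force: [0.9, -0.4, 18.8]
opening: 0.0305
```

```bash
python3 - <<'E'
from h import *;from rig import sense,capture
c=capture("scene");s=sense();print(s["qpos"].round(3),s["joint_efforts"].round(2),s["moment"].round(2),s["ft_force"].round(1))
b=c["img"][150:300,215:365][...,::-1]
cv2.imwrite("pics/8.png",cv2.resize(b,(500,500),interpolation=2))
E
```

```text
[-0.057 -0.197  1.863 -0.     1.471  0.382] [ -2.74 -35.09 -49.51   0.46   0.17   3.7 ] [-0.11 -0.11  2.91] [ 0.8 -1.5 18.6]
```

Torque rose to ~3 N m at 112° of tool turn, which is the locked stop. I'll back off the torque by 2 units, lift out, and look.

Call:
arm_command --motion '[0, 0, 0, 0, 0, -0.8, 32, 0, 0, 0, 0, 0, -1.6, 32, 0, 0, -0.2, 0, 0, -2, 32, 0, 0, -0.6, 0, 0, -2, 32, 0, 0, -1.2, 0, 0, -2, 32, 0, 0, -2.2, 0, 0, -2, 32, 0, 0, -3.4, 0, 0, -2, 32, 0, 0, -4.6, 0, 0, -2, 32, 0, 0, -5.8, 0, 0, -2, 32, 0, 0, -6, 0, 0, -2, 32, 0, 0, -6, 0, 0, -2, 32]'

```text
time_s: 12.17
tool_pos: [0.5211, -0.0042, 0.2623]
orientation: [3.138, -0.001, 1.338]
ft_force: [0.1, 0.8, -0.6]
opening: 0.0294
```

```bash
python3 - <<'E'
from h import *;from rig import sense,capture
c=capture("scene");w=capture("wrist");s=sense();print(s["time_s"],s["tool_pos"],s["ft_force"].round(1))
np.savez("s9.npz",**c);np.savez("w9.npz",**w)
el,sl=disc(c,(298,216),26);print(el,sl)
b=ray(c,cv2.boxPoints(sl),.162)[:,:2];print(b.round(3).tolist())
# lid corners, shut vs sprung
for a in(0,.01,.04):print(a,proj(c,[[*A2W(.145-.195*np.cos(a)+.022*np.sin(a),y),.14+.195*np.sin(a)+.022*np.cos(a)] for y in(-.11,.11)]).round(1).tolist())
a=c["img"][150:300,215:365][...,::-1];p=load("s5.npz")["img"][150:300,215:365][...,::-1]
cv2.imwrite("pics/9.png",cv2.resize(np.hstack([p,a]),(800,400),interpolation=2))
E
```

```text
12.2667 [ 0.52025644 -0.00418625  0.25899425] [-0.6  0.  -0.4]
((297.69476318359375, 216.13839721679688), (32.728424072265625, 41.975582122802734), 87.70710754394531) ((298.4000244140625, 217.3000030517578), (28.621667861938477, 17.441329956054688), 63.43495178222656)
[[0.491, -0.025], [0.481, 0.012], [0.554, 0.015], [0.562, -0.021]]
0 [[238.6, 202.1], [339.2, 180.9]]
0.01 [[238.5, 201.5], [339.2, 180.4]]
0.04 [[238.3, 200.0], [339.4, 178.8]]
```

View pics/9.png

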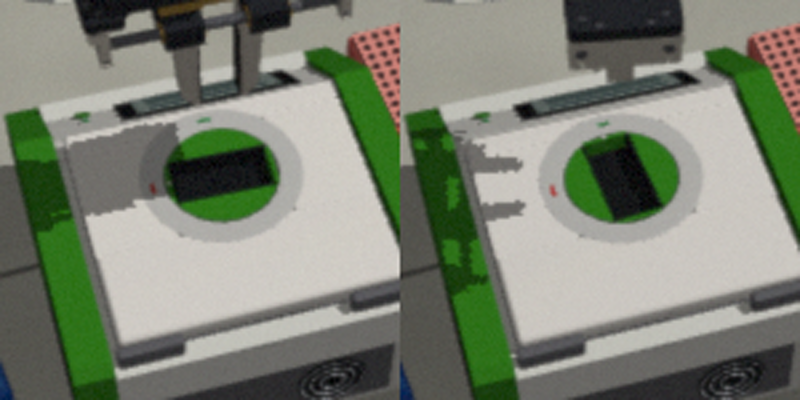

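The slot now lies along the analyser's x and the lid sits lower than before. I'll measure its direction from the edge pixels.

```bash
python3 - <<'E'
from h import *
c=load("s9.npz")
def px(p): return np.array(p,float)*[150/400,150/400]+[215-150,150]
for n,e in(("slotR",[(632,137),(661,205)]),("slotL",[(585,154),(612,222)]),("lidL",[(465,150),(522,350)])):
    w=ray(c,[px(p) for p in e],.162);d=w[1]-w[0];print(n,w.round(3).tolist(),np.arctan2(d[1],d[0]))
w=load("w9.npz");print(proj(w,[*LK,.162]))
h=cv2.cvtColor(w["img"],cv2.COLOR_RGB2HSV);
cv2.imwrite("pics/10.png",cv2.resize(w["img"][120:330,180:460][...,::-1],(800,600)))
E
```

```text
slotR [[0.484, 0.015, 0.162], [0.555, 0.015, 0.162]] -0.0022338034662717473
slotL [[0.489, -0.025, 0.162], [0.559, -0.025, 0.162]] -0.0037808914714558693
lidL [[0.455, -0.112, 0.162], [0.646, -0.12, 0.162]] -0.040670123431069516
[[320.80496829 234.8119632 ]]
```

```bash
python3 - <<'E'
from h import *
def edges(c,z,name):
    R=cv2.Rodrigues(c["rvec"])[0]
    # rectified metric patch of the lid plane: 0.5 mm/px, col=+x analyser, row=-y analyser
    g=[(-.05,.05),(.05,.05),(.05,-.05),(-.05,-.05)]
    src=proj(c,[[*A2W(.02+a,b),z] for a,b in g]).astype(np.float32)
    M=cv2.getPerspectiveTransform(src,np.float32([(0,0),(200,0),(200,200),(0,200)]))
    p=cv2.warpPerspective(c["img"],M,(200,200),flags=cv2.INTER_LINEAR)
    G=p[...,1].astype(int)-(p[...,0].astype(int)+p[...,2])//2
    out=[]
    for side in(0,1):
        q=[]
        for u in range(55,146,3):
            col=G[:,u]
            rr=range(100,30,-1) if side==0 else range(100,170)
            for v in rr:
                if col[v]>30: q.append((u,v));break
        q=np.float32(q)
        if len(q)<6: print(name,side,"few");continue
        vx,vy,x,y=cv2.fitLine(q,cv2.DIST_HUBER,0,.01,.01).ravel()
        print(name,"side",side,"n",len(q),"angle vs analyser x (cw +)",round(float(np.arctan(vy/vx)),3),"offset mm",round(float((y+(100-x)*vy/vx-100)/2),1),"rms",round(float(np.std((q[:,0]-x)*vy-(q[:,1]-y)*vx)),1))
edges(load("s9.npz"),.162,"scene");edges(load("w9.npz"),.162,"wrist")
E
```

```text
scene side 0 n 31 angle vs analyser x (cw +) -0.105 offset mm -18.9 rms 0.3
scene side 1 n 31 angle vs analyser x (cw +) -0.087 offset mm 19.7 rms 0.5
wrist side 0 n 31 angle vs analyser x (cw +) -0.09 offset mm -20.0 rms 0.3
wrist side 1 n 31 angle vs analyser x (cw +) -0.091 offset mm 20.0 rms 0.3
```

Both views agree the slot is ~0.09 rad short of the stop. My back-off dragged the disc by friction while still pressing. I'll go back in without pressing the floor, turn to the stop, and unwind clear of the floor.

Call:
arm_command --motion '[0, 0, 0, 0, 0, -1.1, 32, 0, 0, 1, 0, 0, -2.2, 32, 0, 0, 2.2, 0, 0, -2.4, 32, 0, 0, 3.4, 0, 0, -2.4, 32, 0, 0, 4.4, 0, 0, -2.4, 32, 0, 0, 5.1, 0, 0, -2.4, 32, 0, 0, 5.5, 0, 0, -2.4, 32, 0, 0, 5.75, 0, 0, -2.4, 32, 0, 0, 5.75, 0, 0, -2.4, 32]'

```text
time_s: 13.02
tool_pos: [0.5199, -0.0041, 0.1147]
orientation: [-3.14, -0.0, 1.591]
ft_force: [0.8, -0.6, 0.1]
opening: 0.0296
```

```bash
python3 - <<'E'
from rig import sense
s=sense();print(s["tool_pos"].round(4),s["orientation"].round(3),s["joint_efforts"][5].round(2),s["moment"].round(2),s["ft_force"].round(1))
E
```

```text
[ 0.5199 -0.0041  0.1147] [-3.14  -0.     1.591] 0.01 [-0.05 -0.07  0.04] [ 0.8 -0.6  0.1]
```

Call:
arm_command --motion '[0, 0, -0.05, 0, 0, 0.8, 32, 0, 0, -0.05, 0, 0, 1.6, 32, 0, 0, -0.05, 0, 0, 2.4, 32, 0, 0, -0.05, 0, 0, 3.2, 32, 0, 0, -0.05, 0, 0, 3.7, 32, 0, 0, -0.05, 0, 0, 4, 32, 0, 0, -0.05, 0, 0, 4, 32]'

```text
time_s: 13.6
tool_pos: [0.5209, -0.0041, 0.1186]
orientation: [3.14, -0.001, 1.171]
ft_force: [-0.4, -0.1, 2.0]
opening: 0.0298
```

```bash
python3 - <<'E'
from rig import sense
s=sense();print(s["tool_pos"].round(4),s["orientation"].round(3),s["joint_efforts"][5].round(2),s["moment"].round(2),s["ft_force"].round(1))
E
```

```text
[ 0.5209 -0.0041  0.1186] [ 3.140e+00 -1.000e-03  1.171e+00] 1.83 [0.   0.02 0.66] [-0.4 -0.1  2. ]
```

Call:
arm_command --motion '[0, 0, 0, 0, 0, 0.4, 32, 0, 0, 0, 0, 0, 0.6, 32, 0, 0, 0, 0, 0, 0.6, 32]'

```text
time_s: 13.85
tool_pos: [0.5209, -0.0041, 0.1185]
orientation: [3.14, -0.0, 1.11]
ft_force: [-1.1, -0.4, 6.3]
opening: 0.0299
```

```bash
python3 - <<'E'
from rig import sense
s=sense();print(s["tool_pos"].round(4),s["orientation"].round(3),s["joint_efforts"][5].round(2),s["moment"].round(2),s["ft_force"].round(1))
E
```

```text
[ 0.5209 -0.0041  0.1185] [ 3.14 -0.    1.11] 2.94 [0.03 0.13 2.21] [-1.1 -0.4  6.3]
```

Call:
arm_command --motion '[0, 0, 0, 0, 0, -0.8, 32, 0, 0, 0, 0, 0, -1.6, 32, 0, 0, 0, 0, 0, -2.4, 32, 0, 0, -0.3, 0, 0, -2.8, 32, 0, 0, -0.8, 0, 0, -2.8, 32, 0, 0, -1.8, 0, 0, -2.8, 32, 0, 0, -3, 0, 0, -2.8, 32, 0, 0, -4.2, 0, 0, -2.8, 32, 0, 0, -5.4, 0, 0, -2.8, 32, 0, 0, -5.8, 0, 0, -2.8, 32, 0, 0, -5.8, 0, 0, -2.8, 32]'

```text
time_s: 14.77
tool_pos: [0.5212, -0.0042, 0.266]
orientation: [3.137, -0.001, 1.401]
ft_force: [-0.4, -0.1, 0.4]
opening: 0.0296
```

```bash
cat > m.py <<'E'
from h import *;from rig import sense,capture
s=sense();print(s["time_s"],s["tool_pos"].round(3),s["ft_force"].round(1))
for n in("scene","wrist"):
    c=capture(n);np.savez(n+"f.npz",**c)
    src=proj(c,[[*A2W(.02+a,b),.162] for a,b in[(-.05,.05),(.05,.05),(.05,-.05),(-.05,-.05)]]).astype(np.float32)
    M=cv2.getPerspectiveTransform(src,np.float32([(0,0),(200,0),(200,200),(0,200)]))
    p=cv2.warpPerspective(c["img"],M,(200,200)).astype(int);G=p[...,1]-(p[...,0]+p[...,2])//2
    for rr in(range(100,30,-1),range(100,170)):
        q=np.float32([(u,next((v for v in rr if G[v,u]>30),np.nan)) for u in range(60,141,3)]);q=q[~np.isnan(q[:,1])]
        vx,vy,x,y=cv2.fitLine(q,cv2.DIST_HUBER,0,.01,.01).ravel();print(n,len(q),"slot cw of analyser x:",round(float(np.arctan(vy/vx)),3))
    if n=="scene":print("disc",disc(c,(298,216),26)[0])
E
python3 m.py
```

```text
14.7667 [ 0.521 -0.004  0.266] [-0.4 -0.1  0.4]
scene 27 slot cw of analyser x: -0.004
scene 27 slot cw of analyser x: -0.006
disc ((297.69732666015625, 216.0995635986328), (32.47811508178711, 42.05464553833008), 87.67646789550781)
wrist 27 slot cw of analyser x: -0.017
wrist 27 slot cw of analyser x: 0.0
```

The slot is now parallel to the analyser's x in both views and the disc sits at its shut height. Handing in.

```bash
python3 -c "
from rig import close_job;print(close_job())"
```

```text
the job is handed in; nothing more can be done
None
```

I pushed the lid shut with the closed fingertips until it met a firm stop (about 20 N). I then set the slightly open fingers in the slot, pressed the lid down with 20–27 N and turned the lock clockwise to its stop. The job was handed in at about 15 s, with the gripper about 100 mm above the lid.

**Last checks**
- **Lock:** in the scene and wrist cameras the slot is within 0 to 0.017 rad of the locked direction. The stop resisted with about 2.2 N m.
- **Lid:** the disc's row in the scene image was 216.1. Fully shut would be 216.2, and it stood at 215.2 while the lid was sprung up. I judged the lid shut from that one row, because I did not measure its angle again.
- **Robot:** wrist force was about zero after lifting out.
- **Bystanders:** I did not measure them again after the job. The arm's path stayed clear of them.

**What disagreed or failed on the way**
- **Tip height:** the fingertips sit about 30 mm above the reported TCP. The cameras showed 25–30 mm and the contact height gave 33 mm, so I worked from contact.
- **First turn:** my back-off while still pressing dragged the disc back about 0.09 rad. I went in again without pressing on the slot floor, turned to the stop, and backed off clear of the floor.

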